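# Brighten the copper track of a training board with the burnisher

## Task

Clear the finned heat sink off the circuit board and stand it upright in the parts tray; then take the square-handled burnisher from the two-hole holder and rub its foot along the L-shaped copper track in one stroke without lifting, from the free end of the long leg, round the corner, to the free end of the short leg, pressing steadily so that the sprung board stays about half-way down its travel and never reaches the bottom, and keeping the foot on the copper. Finally put the burnisher back through its free hole in the holder until its collar rests on the plate, and leave the other tool and everything else on the bench where they are.

Things in the scene. Friction and masses are not known exactly. Their poses are not given: they have to be found in the camera images.
- jig: Fixed steel base of the sprung board rest, 176 x 136 x 12 mm. Origin: centre of its underside on the bench; x along its length, z up. On four springs it carries a green circuit board 170 x 130 x 10 mm, parallel to and centred over it, with an L-shaped copper track 24 mm wide on top.
- board_top (a point): Centre of the board's top face, 40 mm above the bench when unloaded; axes parallel to the jig's. Track centre lines: long leg along y = -35 mm from x = -72 to +60, short leg along x = +60 mm from y = -35 to +57. Parts 24 mm tall stand on it: dark transformer at x -61 to -19, y 16 to 56; three black cans 19 mm across at (6,18), (6,45), (30,45) mm.
- board (a joint): How far the sprung board is pushed down, m: 0 unloaded, 0.010 at the bottom stop. It slides straight down without tilting; it begins to move at about 2 N and then takes about 0.8 N per mm (half-way, 5 mm, is about 6 N). It springs back up by itself.
- track_start (a point): Point on the copper's top, on the centre line, 12 mm from the free end of the long leg: where the stroke begins. Moves down with the board; axes parallel to the jig's.
- track_corner (a point): Point on the copper's top where the two centre lines meet, 120 mm from track_start along the jig's +x.
- track_end (a point): Point on the copper's top, on the centre line, 12 mm from the free end of the short leg, 80 mm from track_corner along the jig's +y: where the stroke ends.
- heatsink: Loose bare-aluminium finned heat sink, 60 mm long (its x) x 30 mm wide (its y) x 48 mm tall, 60 to 120 g, standing on the long leg of the track, roughly along it. Origin: centre of its underside, z up. Grip it across the 30 mm width by its upper part; the side faces are flat for the fingers.
- tray: Fixed grey open parts tray, outside 150 (x) x 115 (y) x 22 mm, walls and floor 4 mm thick. Origin: centre of its underside on the bench. Its half at x > 20 mm is taken by a relay (see below); the half at x < 0 is empty.
- relay: Loose white relay block, 30 x 40 x 22 mm, lying in the tray with its centre near x = +45 mm, y = 0 of the tray. Origin: centre of its underside. Leave it alone.
- holder: Fixed grey tool holder, 64 (x) x 150 (y) mm: a base and, on two end walls, a plate 8 mm thick whose top is 75 mm above the bench, with two holes 21 mm across (3 mm chamfer, wider at the top) at y = -38 and +38 mm. Origin: centre of its underside. One hole holds the burnisher, the other the pick.
- hole_a (a point): Centre of the holder's hole at y = -38 mm, at the plate's top (75 mm above the bench).
- hole_b (a point): Centre of the holder's hole at y = +38 mm, at the plate's top (75 mm above the bench).
- burnisher: Loose tool, 80 to 160 g, hanging upright in a holder hole: a steel rod 16 mm across from its foot up to 60 mm (foot bevelled 3 mm to an 11 mm flat), a round black collar 38 mm across from 60 to 66 mm, and a square black handle 22 x 22 mm from 66 to 116 mm, sides along its x and y. Origin: centre of the foot, z up the rod. When it hangs in the holder the foot is 15 mm above the bench.
- pick: Loose pick in the holder's other hole: the same rod and collar but a pointed foot and a thin ROUND handle 14 mm across from 66 to 108 mm. Origin: its point, z up. Leave it alone.
- flux: Bystander: amber bottle 42 mm across, 72 mm tall. Origin: centre of its underside.
- spool: Bystander: solder spool 54 mm across, 42 mm tall. Origin: centre of its underside.
- jar: Bystander: jar 52 mm across, 50 mm tall. Origin: centre of its underside.
- clipstand: Bystander, tall: steel clip stand, round foot 56 mm across, a post 10 mm thick up to 165 mm above the bench, a 58 mm cross-bar with clips along its x at 140 mm height. Go over or round it. Origin: centre of its underside.
- meter: Bystander: green multimeter 80 x 160 x 38 mm. Origin: centre of its underside.
- driver: Bystander: red-handled screwdriver about 200 mm long, lying flat along its x. Origin: middle of its underside.

How it is judged:
By the outcome, as a careful person would: the job done as asked, in the order asked, and still so for the second after the job is handed in, with the robot touching nothing.
It also fails if it takes over 72 s, if anything falls off the work surface, if the arm or the gripper's body presses on something with over 40 N, if the wrist force passes 120 N, or if a joint passes its speed limit or range.

## Robot

A 7-joint arm with a two-finger parallel gripper is mounted at the origin on the work surface. World frame = base frame: x ahead of the robot, y to its left, z up, the work surface at z = 0. Lengths are in m, angles in rad, forces in N, time in s.
With the tool pointing down it reaches from about 0.425 to 0.925 m from the base axis. Payload 6.8 kg.
Tool frame: the origin (TCP) lies on the front face of the gripper's body, between the roots of the fingers; the fingertips stand 80 mm ahead of it and the grasp point (between the pads) lies 61 mm ahead of it; z points along the fingers, x is the direction in which the jaws open and shut, and the axes are right-handed (so a half turn about z gives the same grasp; the last joint's range is limited). The gripper opens to 88 mm and grips with 3 to 60 N. Pads are 20 mm wide; open, the fingers measure 115 mm over their backs; the gripper's body (75 mm by 178 mm) begins 61 mm behind the grasp point.
Start: joints at [-1.316, 0.477, 0.022, 1.555, -0.011, 1.109, -0.083], TCP at [0.24, 0.631, 0.303] pointing down, gripper open.
Joint ranges: [-2.96, 2.96], [-0.34, 2.1], [-1.41, 1.46], [0.24, 2.44], [-1.37, 4.51], [0.17, 1.92], [-2.96, 2.96]. Speed limits (rad/s): [2.39, 2.39, 3.14, 3.14, 3.14, 3.14, 3.14].

## Interface

Orientations are given as a unit quaternion [w, x, y, z].
In Python, from workcell import robot gives the robot as it stands.
- The arm moves only by the tool carry_out, never from a script. Its argument "motion" is a list of rows, each an object with "xyz": the shift along the world's x, y, z in mm, a list of three; "turn": the turn, a rotation vector about the world's x, y, z in degrees, a list of three; "grip": the gripper's target within -1 to 1 (fully open at 1, half-way at 0, shut at -1). A call has 1 to 10 rows; each row is the pose to reach, as a shift and turn from the pose commanded when the call began; what a row does not reach only later rows make up. A row lasts 1/8 s, in which the tool goes at most 62.5 mm and 10.7 degrees, less where a joint would pass 70% of its speed; a pose out of reach is approached as far as the arm can. A call with a gripper value outside its range is refused whole. The fingers move at their own pace and stop on an object; "newtons" is the grip in N (left out, the last holds). Time passes only in rows, so rows that repeat a pose let the fingers close. It gives the time, the measured TCP pose, the force and the opening at its end, in the units of the state.
- robot.get_obs(): the state, without advancing time (a new reading comes with each control period).
- robot.camera(name): name is "scene" or "side" or "wrist"; returns a dict with "pixels" (384x512x3 uint8, red, green, blue), "intrinsics" (3x3 intrinsics, pixels), "position" and "attitude" of the camera in the world; the wrist camera has in their place "mount" (4x4, takes a point from camera to tool coordinates, whose origin is the TCP and whose axes are the tool frame's). Camera axes: x right, y up, looking along -z (the intrinsics and any distortion apply to the point x, -y, -z); pixel columns grow to the right and rows downward; lengths in m; the calibration is good to about 2 mm. A picture is of the moment at which its call begins: read the wrist's pose just before it. There is no depth.
- robot.finish_job(): hands the job in, once; it reports no verdict.
The state is a dict: "clock": time; "joints": joint angles; "joint_velocities": joint speeds; "tau": joint torques, N m; "position": TCP position; "tcp_rot": TCP orientation; "ft_force": force on the tool from outside, world axes, zero at the start; "wrist_torque": the same for the moment, N m; "opening": finger opening in m.
Only numpy, scipy, OpenCV 4.12 (cv2) and the standard library are available. Lean on these libraries where they do the work, as an engineer would, in place of code of your own. Each camera call takes 0.05 s, during which the arm holds its last target. There are 200 camera calls.

## Working session

There is one attempt and no reset: what is moved stays moved. The work goes in short steps, Python scripts to look and compute and a tool call to move; the robot and the scene stay as the last step left them, time stands still between calls to the robot, and variables do not carry over. Pictures are saved under pics/ and viewed, about 8 in all and at most 12, crops included, and the job is handed in when it is done.

Besides the shell and the picture viewer there is one more tool, called after ">>>" as name(argument=value, ...), one argument or row to a line, values as JSON. carry_out: Moves the arm, as the interface text tells. Its arguments: {"type":"object","properties":{"motion":{"type":"array","items":{"type":"object","properties":{"xyz":{"type":"array","items":{"type":"number"}},"turn":{"type":"array","items":{"type":"number"}},"grip":{"type":"number"}}}},"newtons":{"type":"number"}},"required":["motion"]}

```bash
mkdir -p pics
cat > h.py <<'E'
import numpy as np, cv2
from scipy.spatial.transform import Rotation as R
from workcell import robot
def q2m(q): q=np.array(q); return R.from_quat(q[[1,2,3,0]]).as_matrix() if q.size==4 else q
def cam(name,save=None):
    o=robot.get_obs(); c=robot.camera(name)
    if name=="wrist":
        T=np.eye(4);T[:3,:3]=q2m(o["tcp_rot"]);T[:3,3]=o["position"];M=T@np.array(c["mount"]);P,A=M[:3,3],M[:3,:3]
    else: P,A=np.array(c["position"]),q2m(np.array(c["attitude"]))
    if save: cv2.imwrite("pics/"+save,c["pixels"][:,:,::-1])
    return dict(im=c["pixels"],K=np.array(c["intrinsics"]),P=P,A=A,raw={k:v for k,v in c.items() if k!="pixels"})
def ray(c,uv):
    uv=np.atleast_2d(uv).astype(float);K=c["K"]
    d=np.c_[(uv[:,0]-K[0,2])/K[0,0],-(uv[:,1]-K[1,2])/K[1,1],-np.ones(len(uv))]
    return d@c["A"].T
def on(c,uv,z):
    d=ray(c,uv); return c["P"]+d*((z-c["P"][2])/d[:,2])[:,None]
def proj(c,X):
    p=(np.atleast_2d(X)-c["P"])@c["A"];K=c["K"]
    return np.c_[K[0,0]*p[:,0]/-p[:,2]+K[0,2],K[1,1]*-p[:,1]/-p[:,2]+K[1,2]]
E
python3 - <<'E'
from h import *
o=robot.get_obs();print(o)
for n in("scene","side","wrist"):
    c=cam(n,n+"0.png");print(n,c["raw"])
a=cv2.imread("pics/scene0.png");b=cv2.imread("pics/side0.png")
E
```

```text
{'clock': 0.0, 'joints': array([-1.31608503,  0.47780598,  0.02235848,  1.55643268, -0.01148024,
        1.10931086, -0.08308341]), 'joint_velocities': array([ 0.00026166,  0.00189334,  0.00071761, -0.000499  , -0.001463  ,
       -0.0019067 , -0.00037571]), 'tau': array([-2.44521234e-04, -5.82855606e+01,  1.53439835e+00, -2.72606635e+01,
       -5.43002982e-02,  1.68536481e-02,  1.53752876e-04]), 'position': array([0.23941729, 0.63062611, 0.30168596]), 'tcp_rot': array([ 5.83951343e-04,  8.23065681e-01,  5.67945463e-01, -7.03413852e-04]), 'ft_force': array([0.53933476, 0.47853709, 0.37564377]), 'wrist_torque': array([-0.01109869,  0.030005  ,  0.00706445]), 'opening': 0.08759699007446953}
scene {'intrinsics': array([[427.38806583,   0.        , 251.55599474],
       [  0.        , 427.38806583, 193.19968775],
       [  0.        ,   0.        ,   1.        ]]), 'position': array([ 1.1550413 , -0.10512552,  1.04064661]), 'attitude': array([0.73664623, 0.20695083, 0.18061442, 0.6179823 ])}
side {'intrinsics': array([[404.20965285,   0.        , 249.45406385],
       [  0.        , 404.20965285, 190.19044039],
       [  0.        ,   0.        ,   1.        ]]), 'position': array([ 0.05442589, -0.55294027,  0.59217341]), 'attitude': array([ 0.81565153,  0.43569026, -0.17647194, -0.33725989])}
wrist {'intrinsics': array([[343.17225828,   0.        , 259.73537318],
       [  0.        , 343.17225828, 186.18052334],
       [  0.        ,   0.        ,   1.        ]]), 'mount': array([[ 9.99998784e-01,  1.52075257e-03, -3.44691467e-04,
        -9.35163121e-04],
       [ 1.39208037e-03, -9.70256450e-01, -2.42075369e-01,
        -6.47790783e-02],
       [-7.02575858e-04,  2.42074595e-01, -9.70257387e-01,
        -8.27313797e-02],
       [ 0.00000000e+00,  0.00000000e+00,  0.00000000e+00,
         1.00000000e+00]])}
```

View pics/scene0.png

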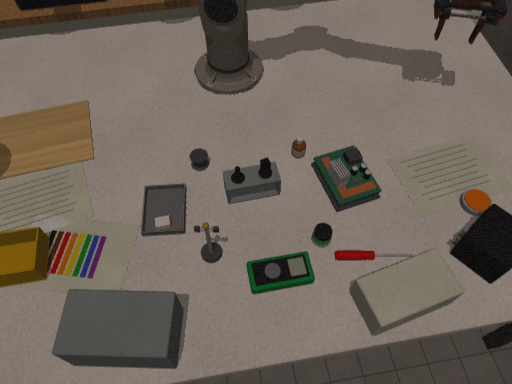

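View pics/side0.png

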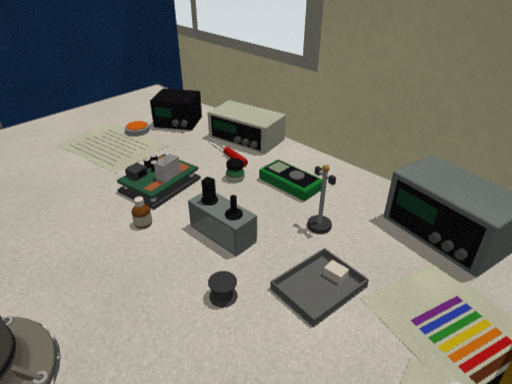

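Scene view: the board is at about (346,177), with the heat sink on it at (341,173). The holder is at (252,183), with the thin handle at left (238,174) and the fat handle at right (265,167). The tray is at (164,209) with the relay at (162,221). The clip stand is at (211,245), the flux at (299,147), the jar at (322,233) and the meter at (280,272). The side view agrees with all of this.

Run:
```python
from h import *
c=cam("scene");s=cam("side")
def tri(a,b):
    d1=ray(c,a)[0];d2=ray(s,b)[0];t=np.linalg.lstsq(np.c_[d1,-d2],s["P"]-c["P"],rcond=None)[0]
    p,q=c["P"]+d1*t[0],s["P"]+d2*t[1];return (p+q)/2,np.linalg.norm(p-q)
for n,a,z in[("board c",(346,174),.04),("sink top",(341,171),.088),("thin",(238,171),.123),("fat",(265,161),.131),("tray",(164,209),.01),("relay",(162,221),.026),("clipfoot",(211,253),.0),("flux",(299,152),0),("jar",(322,236),.03),("meter",(280,272),.038),("spool",(200,160),.02)]:
    print(n,on(c,a,z)[0].round(3))
g=c["im"].astype(int)
print("sink/tri fat",tri((265,160),(208,180)),"thin",tri((237,171),(234,198)))
# board green contour corners (scene)
def quad(c,m,z,n):
    k,_=cv2.findContours(m.astype(np.uint8),0,2);k=max(k,key=cv2.contourArea);h=cv2.convexHull(k)
    X=on(c,h[:,0],z)[:,:2];r=cv2.minAreaRect((X*1000).astype(np.float32));print(n,r)
print(g[150:205:6,340],g[209,150:180:5])
r_,g_,b_=g[...,0],g[...,1],g[...,2]
m=(g_>r_+15)&(g_>b_+5);m[:,:300]=0;m[220:]=0
quad(c,m,.04,"board")
h=cv2.cvtColor(c["im"],cv2.COLOR_RGB2HSV)
m=(g.max(2)<95);m[:,:135]=0;m[:,195:]=0;m[:170]=0;m[245:]=0;quad(c,m,.022,"tray")
```

```text
board c [0.524 0.265 0.04 ]
sink top [0.543 0.237 0.088]
thin [ 0.517 -0.04   0.123]
fat [0.504 0.034 0.131]
tray [ 0.529 -0.255  0.01 ]
relay [ 0.576 -0.26   0.026]
clipfoot [ 0.68  -0.142  0.   ]
flux [0.395 0.162 0.   ]
jar [0.697 0.151 0.03 ]
meter [0.778 0.021 0.038]
spool [ 0.387 -0.137  0.02 ]
sink/tri fat (array([0.50205802, 0.0325537 , 0.12922962]), np.float64(0.006194953361704976)) thin (array([ 0.51069029, -0.04245195,  0.11338804]), np.float64(0.0011562423102390066))
[[ 40  63  47]
 [ 34  61  43]
 [ 73  68  66]
 [102  93  91]
 [ 87  80  76]
 [ 73  67  65]
 [ 82  67  63]
 [108  58  27]
 [ 41  63  48]
 [ 32  51  43]] [[74 68 68]
 [72 67 64]
 [71 67 66]
 [71 67 66]
 [74 69 68]
 [73 69 66]]
board ((524.4012451171875, 265.013427734375), (171.28631591796875, 129.76876831054688), 10.434670448303223)
tray ((535.376220703125, -252.45700073242188), (120.86897277832031, 160.38731384277344), 83.75907897949219)
```

>>> carry_out(
  motion=[
    {"xyz": [38,-49,0],"turn": [0,0,6],"grip": 0.0},
    {"xyz": [76,-98,0],"turn": [0,0,12],"grip": 0.0},
    {"xyz": [114,-147,0],"turn": [0,0,18],"grip": 0.0},
    {"xyz": [152,-197,0],"turn": [0,0,24],"grip": 0.0},
    {"xyz": [190,-246,0],"turn": [0,0,31],"grip": 0.0},
    {"xyz": [228,-295,0],"turn": [0,0,31],"grip": 0.0},
    {"xyz": [266,-344,0],"turn": [0,0,31],"grip": 0.0},
    {"xyz": [304,-394,0],"turn": [0,0,31],"grip": 0.0},
    {"xyz": [304,-394,0],"turn": [0,0,31],"grip": 0.0},
    {"xyz": [304,-394,0],"turn": [0,0,31],"grip": 0.0},
  ],
)

```text
clock: 1.5
position: [0.5432, 0.2375, 0.3025]
tcp_rot: [-0.0, 0.641, 0.767, -0.0]
ft_force: [0.1, 0.4, 0.3]
opening: 0.0439
```

Run:
```python
from h import *
c=cam("wrist","w1.png");o=robot.get_obs();print(o["position"],o["opening"],R.from_matrix(q2m(o["tcp_rot"])).as_rotvec(),o["clock"])
x=q2m(o["tcp_rot"])[:,0];print(np.degrees(np.arctan2(x[1],x[0])))
```

```text
[0.54272345 0.23847493 0.30253813] 0.043654431014554074 [-2.01208340e+00 -2.41140439e+00 -1.29747908e-04] 1.55
100.31653355941272
```

View pics/w1.png

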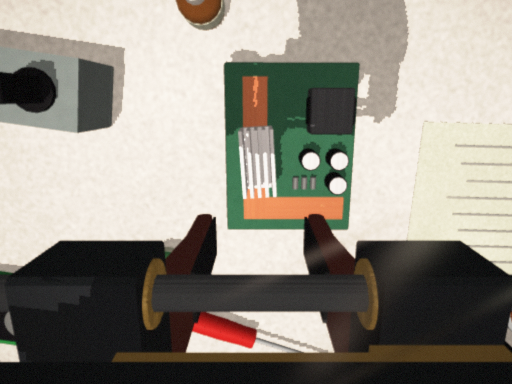

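Run:
```python
from h import *
c=cam("wrist");im=c["im"];h=cv2.cvtColor(im,cv2.COLOR_RGB2HSV)
def rect(m,z,n,box):
    u0,v0,u1,v1=box;M=np.zeros(m.shape,np.uint8);M[v0:v1,u0:u1]=m[v0:v1,u0:u1]
    M=cv2.morphologyEx(M,cv2.MORPH_CLOSE,np.ones((7,7)))
    k,_=cv2.findContours(M,0,1);k=max(k,key=cv2.contourArea)
    X=on(c,k[:,0],z)[:,:2]*1000;r=cv2.minAreaRect(X.astype(np.float32));print(n,np.round(r[0],1),np.round(r[1],1),round(r[2],1),cv2.boundingRect(k))
    return cv2.boxPoints(r)
H,S,V=h[...,0],h[...,1],h[...,2]
g=im.astype(int)
rect((g[...,1]>g[...,0]+5)*1,.04,"board",(215,50,370,240))
m=(S<60)&(V>90);rect(m*1,.088,"sink88",(230,105,290,205))
rect(((g[...,0]>g[...,1]+35))*1,.04,"short",(235,190,350,225))
rect(((g[...,0]>g[...,1]+35))*1,.04,"long",(235,65,290,130))
a=cv2.resize(im[95:215,215:315],None,fx=6,fy=5,interpolation=cv2.INTER_CUBIC)[:,:,::-1];cv2.imwrite("pics/c1.png",a)
```

```text
board [522. 263.] [168.6 129.4] 10.0 (223, 63, 135, 167)
sink88 [531.7 232.3] [63.4 31.7] 13.9 (237, 126, 39, 74)
short [577.3 278.5] [ 31.8 103.6] 9.6 (243, 190, 99, 30)
long [480.9 220.5] [48.5 23.1] 9.5 (242, 76, 25, 52)
```

View pics/c1.png

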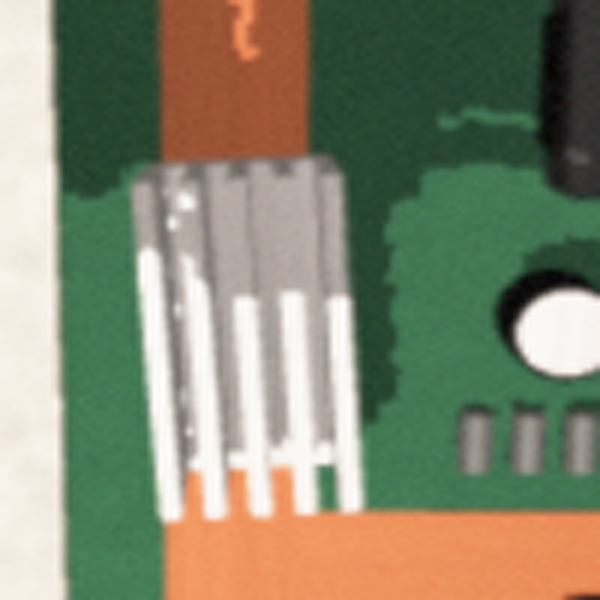

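The sink's top face measures 63x32 mm, centred at (532,232) with a yaw of about 14°, which fits its known size. I'll descend and grip.

>>> carry_out(
  motion=[
    {"xyz": [-11,-5,-40],"turn": [0,0,3.6],"grip": 0.02},
    {"xyz": [-11,-5,-90],"turn": [0,0,3.6],"grip": 0.02},
    {"xyz": [-11,-5,-135],"turn": [0,0,3.6],"grip": 0.02},
    {"xyz": [-11,-5,-160],"turn": [0,0,3.6],"grip": 0.02},
    {"xyz": [-11,-5,-169],"turn": [0,0,3.6],"grip": 0.02},
    {"xyz": [-11,-5,-169],"turn": [0,0,3.6],"grip": 0.02},
    {"xyz": [-11,-5,-169],"turn": [0,0,3.6],"grip": -0.6},
    {"xyz": [-11,-5,-169],"turn": [0,0,3.6],"grip": -0.6},
    {"xyz": [-11,-5,-169],"turn": [0,0,3.6],"grip": -0.6},
    {"xyz": [-11,-5,-169],"turn": [0,0,3.6],"grip": -0.6},
  ],
  newtons=25,
)

```text
clock: 2.85
position: [0.5331, 0.2326, 0.1343]
tcp_rot: [0.0, 0.617, 0.787, 0.001]
ft_force: [1.2, 1.3, 1.5]
opening: 0.0298
```

>>> carry_out(
  motion=[
    {"xyz": [0,0,40],"turn": [0,0,0],"grip": -0.6},
    {"xyz": [0,0,95],"turn": [0,0,0],"grip": -0.6},
    {"xyz": [0,0,150],"turn": [0,0,0],"grip": -0.6},
    {"xyz": [-2,-55,168],"turn": [0,0,-4],"grip": -0.6},
    {"xyz": [-6,-115,168],"turn": [0,0,-10],"grip": -0.6},
    {"xyz": [-10,-175,168],"turn": [0,0,-16],"grip": -0.6},
    {"xyz": [-14,-235,168],"turn": [0,0,-20],"grip": -0.6},
    {"xyz": [-18,-295,168],"turn": [0,0,-20],"grip": -0.6},
    {"xyz": [-22,-350,168],"turn": [0,0,-20],"grip": -0.6},
    {"xyz": [-22,-382,168],"turn": [0,0,-20],"grip": -0.6},
  ],
)

```text
clock: 4.1
position: [0.5091, -0.1533, 0.3015]
tcp_rot: [-0.0, 0.746, 0.666, -0.001]
ft_force: [0.5, 0.4, -0.8]
opening: 0.0299
```

>>> carry_out(
  motion=[
    {"xyz": [0,0,0],"turn": [0,0,0],"grip": -0.6},
    {"xyz": [0,0,0],"turn": [0,0,0],"grip": -0.6},
  ],
)

```text
clock: 4.35
position: [0.5103, -0.149, 0.3013]
tcp_rot: [-0.001, 0.744, 0.668, -0.0]
ft_force: [-0.0, 0.8, -0.5]
opening: 0.0297
```

Run:
```python
from h import *
c=cam("wrist","w2.png")
```

```text
(no output)
```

View pics/w2.png

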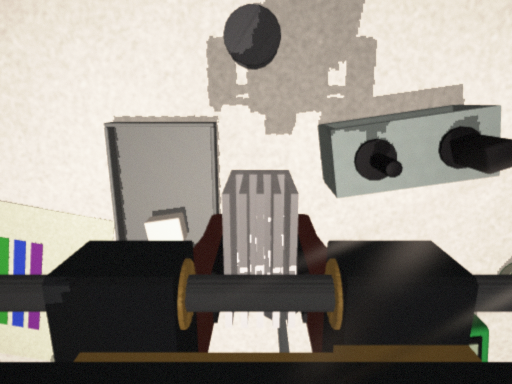

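The tray's near rim runs from (107,124) to (217,122). The relay is at (166,225), well away from the empty half. The sink is held straight. The thin handle (pick) is at (394,168) and the fat handle at about (470,150).

Run:
```python
from h import *
c=cam("wrist")
g=c["im"].astype(int);V=g.max(2)
for r in (130,150,170,190,210):
    row=V[r]; k=np.where(row[80:225]<170)[0]+80; print(r,k[0],k[-1])
col=[(u,np.where(V[100:140,u]<140)[0][0]+100) for u in (120,140,160,180,200)];print(col)
p=on(c,[(107,124),(217.5,122),(113,190),(217.5,190)],.022)*1000;print(p.round(1))
d=p[0]-p[1];print(np.linalg.norm(d),np.degrees(np.arctan2(d[1],d[0])))
e=np.degrees(np.arctan2(*(p[3]-p[1])[[1,0]]));print(e, np.degrees(np.arctan2(*(p[2]-p[0])[[1,0]])))
a=np.radians(-6.2);T=p[0]/2+p[1]/2+75*np.array([np.cos(a),np.sin(a),0]);print("tray c",T, "place",T-33*np.array([np.cos(a),np.sin(a),0]))
x=q2m(robot.get_obs()["tcp_rot"])[:,0];print(np.degrees(np.arctan2(x[1],x[0])))
```

```text
130 105 216
150 107 217
170 109 218
190 111 224
210 113 224
[(120, np.int64(121)), (140, np.int64(121)), (160, np.int64(121)), (180, np.int64(121)), (200, np.int64(121))]
[[ 452.1 -302.8   22. ]
 [ 462.4 -188.3   22. ]
 [ 522.5 -311.5   22. ]
 [ 534.8 -198.3   22. ]]
114.98069452118186 -95.15057552601633
-7.868751240439352 -7.0416562782332255
tray c [ 531.80349385 -253.63477872   22.        ] place [ 498.99651204 -250.07079998   22.        ]
83.94294255345733
```

>>> carry_out(
  motion=[
    {"xyz": [-6,-50,0],"turn": [0,0,0],"grip": -0.6},
    {"xyz": [-11,-100,0],"turn": [0,0,0],"grip": -0.6},
    {"xyz": [-11,-100,-50],"turn": [0,0,0],"grip": -0.6},
    {"xyz": [-11,-100,-100],"turn": [0,0,0],"grip": -0.6},
    {"xyz": [-11,-100,-150],"turn": [0,0,0],"grip": -0.6},
    {"xyz": [-11,-100,-185],"turn": [0,0,0],"grip": -0.6},
    {"xyz": [-11,-100,-198],"turn": [0,0,0],"grip": -0.6},
    {"xyz": [-11,-100,-202],"turn": [0,0,0],"grip": -0.6},
    {"xyz": [-11,-100,-203],"turn": [0,0,0],"grip": -0.6},
    {"xyz": [-11,-100,-203],"turn": [0,0,0],"grip": -0.6},
  ],
)

```text
clock: 5.7
position: [0.5003, -0.2501, 0.0999]
tcp_rot: [0.001, 0.744, 0.668, 0.001]
ft_force: [-0.2, 0.5, -0.5]
opening: 0.0298
```

>>> carry_out(
  motion=[
    {"xyz": [0,0,-1],"turn": [0,0,0],"grip": -0.6},
    {"xyz": [0,0,-2],"turn": [0,0,0],"grip": -0.6},
    {"xyz": [0,0,-3],"turn": [0,0,0],"grip": -0.6},
    {"xyz": [0,0,-3],"turn": [0,0,0],"grip": -0.6},
  ],
)

```text
clock: 6.2
position: [0.5002, -0.2503, 0.0988]
tcp_rot: [0.0, 0.744, 0.668, 0.001]
ft_force: [-7.9, 5.0, 28.4]
opening: 0.03
```

>>> carry_out(
  motion=[
    {"xyz": [0,0,2],"turn": [0,0,0],"grip": -0.6},
    {"xyz": [0,0,2],"turn": [0,0,0],"grip": -0.6},
    {"xyz": [0,0,2],"turn": [0,0,0],"grip": 0.1},
    {"xyz": [0,0,2],"turn": [0,0,0],"grip": 0.1},
    {"xyz": [0,0,2],"turn": [0,0,0],"grip": 0.1},
    {"xyz": [0,0,40],"turn": [0,0,0],"grip": 0.1},
    {"xyz": [0,0,100],"turn": [0,0,0],"grip": 0.1},
    {"xyz": [0,0,160],"turn": [0,0,0],"grip": 0.1},
    {"xyz": [0,0,202],"turn": [0,0,0],"grip": 0.1},
    {"xyz": [0,0,202],"turn": [0,0,0],"grip": 0.1},
  ],
)

```text
clock: 7.45
position: [0.5009, -0.2507, 0.301]
tcp_rot: [0.003, 0.744, 0.668, 0.002]
ft_force: [-0.5, 0.8, -0.3]
opening: 0.0483
```

>>> carry_out(
  motion=[
    {"xyz": [1,55,0],"turn": [0,0,4],"grip": 0.1},
    {"xyz": [2,112,0],"turn": [0,0,8],"grip": 0.1},
    {"xyz": [3,170,0],"turn": [0,0,13],"grip": 0.1},
    {"xyz": [4,228,0],"turn": [0,0,13],"grip": 0.1},
    {"xyz": [4,270,0],"turn": [0,0,13],"grip": 0.1},
    {"xyz": [4,283,0],"turn": [0,0,13],"grip": 0.1},
    {"xyz": [4,283,0],"turn": [0,0,13],"grip": 0.1},
  ],
)

```text
clock: 8.32
position: [0.5032, 0.0328, 0.2968]
tcp_rot: [-0.0, 0.664, 0.748, -0.001]
ft_force: [0.8, -1.0, -0.5]
opening: 0.0482
```

Run:
```python
from h import *
c=cam("wrist","w3.png")
a=c["im"][40:300,100:440,::-1];cv2.imwrite("pics/w3c.png",cv2.resize(a,None,fx=2.2,fy=2.2))
```

```text
(no output)
```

View pics/w3c.png

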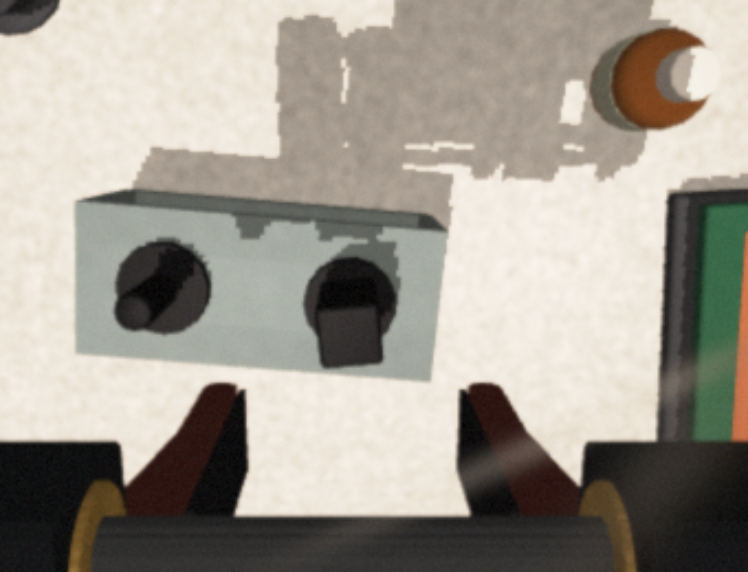

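The burnisher's square handle top is at crop (318,313), (379,304), (383,358), (325,367). The plate corners are at (76,203), (447,231), (431,380) and (76,353). The collars are centred near (163,287) and (350,303).

Run:
```python
from h import *
c=cam("wrist");f=lambda L:np.array(L,float)/2.2+[100,40]
x=q2m(robot.get_obs()["tcp_rot"])[:,0];print("yaw",np.degrees(np.arctan2(x[1],x[0])),robot.get_obs()["position"])
for n,L,z in[("handle",[(318,313),(379,304),(383,358),(325,367)],.131),("plate",[(76,203),(447,231),(431,380),(76,353)],.075)]:
    X=on(c,f(L),z)[:,:2]*1000;e=np.roll(X,-1,0)-X
    print(n,X.mean(0).round(1),np.linalg.norm(e,axis=1).round(1),np.degrees(np.arctan2(e[:,1],e[:,0])).round(1))
print("collars",on(c,f([(163,287),(350,303)]),.081)*1000)
```

```text
yaw 96.66788095117303 [0.50343483 0.03109151 0.29718065]
handle [505.1  30.4] [20.9 19.1 20.2 19.3] [ 105.3   11.3  -74.1 -166.8]
plate [506.6  -8. ] [149.3  63.4 150.   62.8] [  92.4    2.3  -87.9 -178.4]
collars [[506.99784943 -45.76746375  81.        ]
 [504.8115985   29.88906047  81.        ]]
```

>>> carry_out(
  motion=[
    {"xyz": [1,-1,-40],"turn": [0,0,7.2],"grip": 0.1},
    {"xyz": [1,-2,-80],"turn": [0,0,7.2],"grip": 0.1},
    {"xyz": [1,-2,-115],"turn": [0,0,7.2],"grip": 0.1},
    {"xyz": [1,-2,-128],"turn": [0,0,7.2],"grip": 0.1},
    {"xyz": [1,-2,-128],"turn": [0,0,7.2],"grip": 0.1},
    {"xyz": [1,-2,-128],"turn": [0,0,7.2],"grip": 0.1},
  ],
)

```text
clock: 9.18
position: [0.5054, 0.0307, 0.1709]
tcp_rot: [0.001, 0.616, 0.788, 0.001]
ft_force: [0.3, 0.8, -0.4]
opening: 0.048
```

>>> carry_out(
  motion=[
    {"xyz": [0,0,0],"turn": [0,0,0],"grip": -0.8},
    {"xyz": [0,0,0],"turn": [0,0,0],"grip": -0.8},
    {"xyz": [0,0,0],"turn": [0,0,0],"grip": -0.8},
    {"xyz": [0,0,0],"turn": [0,0,0],"grip": -0.8},
    {"xyz": [0,0,0],"turn": [0,0,0],"grip": -0.8},
  ],
  newtons=45,
)

```text
clock: 9.8
position: [0.5047, 0.0312, 0.17]
tcp_rot: [0.0, 0.616, 0.788, 0.0]
ft_force: [-1.7, -0.2, 6.0]
opening: 0.0224
```

>>> carry_out(
  motion=[
    {"xyz": [0,0,20],"turn": [0,0,0],"grip": -0.8},
    {"xyz": [0,0,60],"turn": [0,0,0],"grip": -0.8},
    {"xyz": [0,0,100],"turn": [0,0,0],"grip": -0.8},
    {"xyz": [10,35,125],"turn": [0,0,0],"grip": -0.8},
    {"xyz": [30,90,130],"turn": [0,0,0],"grip": -0.8},
    {"xyz": [50,145,130],"turn": [0,0,0],"grip": -0.8},
    {"xyz": [65,200,130],"turn": [0,0,0],"grip": -0.8},
    {"xyz": [75,229,130],"turn": [0,0,0],"grip": -0.8},
    {"xyz": [75,229,130],"turn": [0,0,0],"grip": -0.8},
    {"xyz": [75,229,130],"turn": [0,0,0],"grip": -0.8},
  ],
)

```text
clock: 11.05
position: [0.5794, 0.2588, 0.299]
tcp_rot: [0.0, 0.616, 0.788, -0.001]
ft_force: [0.7, -0.1, -0.5]
opening: 0.0218
```

Run:
```python
from h import *
o=robot.get_obs();print(o["position"],o["ft_force"],o["opening"])
c=cam("wrist","w4.png")
```

```text
[0.57937241 0.25876539 0.29898244] [ 0.6910308  -0.14835043 -0.5293904 ] 0.021807710750600957
```

View pics/w4.png

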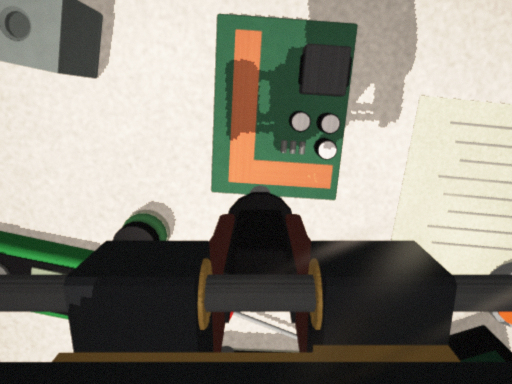

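The L track is clear. Its long leg runs from about (248,30) to (242,172) and its short leg ends near (332,177). The tool's foot is at (260,190).

Run:
```python
from h import *
c=cam("wrist");o=robot.get_obs();g=c["im"].astype(int)
m=((g[...,0]>g[...,1]*1.35)&(g[...,0]>g[...,2]*1.5)&(g[...,0]>70)).astype(np.uint8);m[:,:220]=0;m[:,345:]=0;m[200:]=0
m=cv2.morphologyEx(m,cv2.MORPH_CLOSE,np.ones((3,3)))
k,_=cv2.findContours(m,0,1);k=max(k,key=cv2.contourArea)
X=on(c,k[:,0]+0.0,.04)[:,:2]*1000
ap=cv2.approxPolyDP(X.astype(np.float32)[:,None],6,True)[:,0];print(ap.round(1))
# board rect
b=((g[...,1]>g[...,0]+5)|(m>0)).astype(np.uint8);b[:,:205]=0;b[:,360:]=0;b[202:]=0
b=cv2.morphologyEx(b,cv2.MORPH_OPEN,np.ones((3,3)));k2,_=cv2.findContours(b,0,1);k2=max(k2,key=cv2.contourArea)
r=cv2.minAreaRect((on(c,k2[:,0],.04)[:,:2]*1000).astype(np.float32));print(r)
# fit L: outer edges by extents in rotated frame
for a in (9.5,10,10.5,11):
    t=np.radians(a);Rm=np.array([[np.cos(t),np.sin(t)],[-np.sin(t),np.cos(t)]]);Y=X@Rm.T
    lo=np.percentile(Y,1,0);hi=np.percentile(Y,99,0)
    print(a,lo.round(1),hi.round(1),(hi-lo).round(1),"bc",(Rm.T@np.array([(lo[0]+hi[0])/2,(lo[1]+hi[1])/2-5])).round(1))
    # edge sharpness
    print("  sd", [round(Y[abs(Y[:,i]-v)<4][:,i].std(),2) for i,v in((0,lo[0]),(0,hi[0]),(1,lo[1]),(1,hi[1]))])
print("foot",proj(c,np.array(o["position"])-[0,0,.155]))
```

```text
[[460.  204.8]
 [601.2 229.7]
 [582.8 330.9]
 [560.1 327.3]
 [573.2 248.2]
 [456.2 227.6]]
((522.2081298828125, 263.1095275878906), (169.4993438720703, 129.06536865234375), 10.005845069885254)
9.5 [486.8 125.8] [630.8 230.8] [144. 105.] bc [522.5 263.2]
  sd [np.float64(0.93), np.float64(0.58), np.float64(0.6), np.float64(1.06)]
10 [488.  121.3] [632.1 225.4] [144.1 104.1] bc [522.3 263.1]
  sd [np.float64(0.93), np.float64(0.6), np.float64(0.49), np.float64(1.07)]
10.5 [489.2 116.1] [633.8 220. ] [144.6 103.9] bc [522.4 262.7]
  sd [np.float64(1.08), np.float64(0.64), np.float64(0.55), np.float64(1.08)]
11 [490.3 110.6] [635.5 214.6] [145.2 104. ] bc [522.5 262.1]
  sd [np.float64(1.07), np.float64(0.7), np.float64(0.8), np.float64(0.91)]
foot [[261.58455457 194.75382396]]
```

Averaging the scene and wrist estimates puts the board at (522.8,263.5) with a yaw of 10.1°. That gives start (470,218.5), corner (588,239.5) and end (574,318). I'll move above the start point.

>>> carry_out(
  motion=[
    {"xyz": [-40,-15,0],"turn": [0,0,0],"grip": -0.8},
    {"xyz": [-80,-30,0],"turn": [0,0,0],"grip": -0.8},
    {"xyz": [-110,-40,-10],"turn": [0,0,0],"grip": -0.8},
    {"xyz": [-110,-40,-50],"turn": [0,0,0],"grip": -0.8},
    {"xyz": [-110,-40,-85],"turn": [0,0,0],"grip": -0.8},
    {"xyz": [-110,-40,-96],"turn": [0,0,0],"grip": -0.8},
    {"xyz": [-110,-40,-98],"turn": [0,0,0],"grip": -0.8},
    {"xyz": [-110,-40,-98],"turn": [0,0,0],"grip": -0.8},
    {"xyz": [-110,-40,-98],"turn": [0,0,0],"grip": -0.8},
  ],
)

```text
clock: 12.28
position: [0.4702, 0.2204, 0.2028]
tcp_rot: [0.0, 0.616, 0.788, 0.001]
ft_force: [-0.4, 0.5, -1.3]
opening: 0.0215
```

Run:
```python
from h import *
for i in range(3):
    c=cam("wrist");o=robot.get_obs();print(o["position"]*1000,o["ft_force"],o["opening"])
im=c["im"];cv2.imwrite("pics/w5.png",cv2.resize(im[60:340,120:420,::-1],None,fx=2,fy=2))
```

```text
[470.05184529 220.29597568 202.61381284] [ 0.35289753  0.65166435 -0.53056631] 0.02193685951028083
[469.92073999 220.26669189 202.40203638] [ 0.62415953 -0.0428647  -1.2579923 ] 0.022079879563586827
[469.81302864 220.2501763  202.26193067] [ 0.77540037 -0.53580239 -1.09533652] 0.021858461675571757
```

View pics/w5.png

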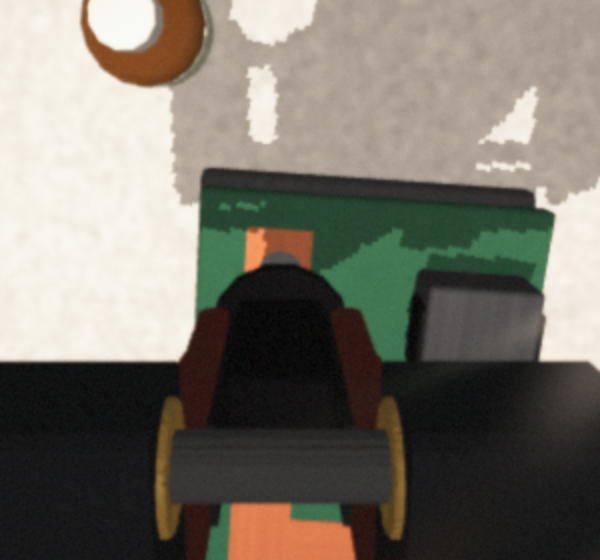

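The foot is over the copper, about 1.5 mm to +y of the centre line. I'll correct that and press down.

>>> carry_out(
  motion=[
    {"xyz": [0,-2,-4],"turn": [0,0,0],"grip": -0.8},
    {"xyz": [0,-2,-7],"turn": [0,0,0],"grip": -0.8},
    {"xyz": [0,-2,-9],"turn": [0,0,0],"grip": -0.8},
    {"xyz": [0,-2,-11],"turn": [0,0,0],"grip": -0.8},
    {"xyz": [0,-2,-12],"turn": [0,0,0],"grip": -0.8},
    {"xyz": [0,-2,-12],"turn": [0,0,0],"grip": -0.8},
    {"xyz": [0,-2,-12],"turn": [0,0,0],"grip": -0.8},
  ],
)

```text
clock: 13.3
position: [0.4695, 0.2178, 0.1898]
tcp_rot: [0.0, 0.616, 0.788, -0.0]
ft_force: [-1.2, -2.0, 4.1]
opening: 0.022
```

Run:
```python
from h import *
for i in range(4):
    robot.camera("wrist");o=robot.get_obs();print(o["position"]*1000,o["ft_force"],o["wrist_torque"])
```

```text
[469.54070267 217.88872312 189.76017576] [-1.87360093 -3.15099069  4.30876575] [-0.76141335  0.34880121  0.01567205]
[469.54707002 217.86185872 189.73191484] [-1.77744218 -2.87604766  4.75606194] [-0.83137578  0.34821996 -0.02351255]
[469.55741469 217.86276082 189.71673863] [-1.03897786 -3.41008915  4.9233485 ] [-0.81975129  0.39441791 -0.0193861 ]
[469.54849746 217.89037711 189.70482128] [-2.34257682 -2.96704201  5.66948015] [-8.71580722e-01  3.80688667e-01 -6.70351086e-04]
```

>>> carry_out(
  motion=[
    {"xyz": [3,0.5,0],"turn": [0,0,0],"grip": -0.8},
    {"xyz": [8,1.4,0],"turn": [0,0,0],"grip": -0.8},
    {"xyz": [13,2.3,0],"turn": [0,0,0],"grip": -0.8},
    {"xyz": [18,3.2,0],"turn": [0,0,0],"grip": -0.8},
    {"xyz": [23,4.1,0],"turn": [0,0,0],"grip": -0.8},
    {"xyz": [28,5,0],"turn": [0,0,0],"grip": -0.8},
    {"xyz": [33,5.9,0],"turn": [0,0,0],"grip": -0.8},
    {"xyz": [38,6.8,0],"turn": [0,0,0],"grip": -0.8},
    {"xyz": [43,7.7,0],"turn": [0,0,0],"grip": -0.8},
    {"xyz": [48,8.5,0],"turn": [0,0,0],"grip": -0.8},
  ],
)

```text
clock: 14.75
position: [0.517, 0.2274, 0.1895]
tcp_rot: [-0.001, 0.615, 0.788, -0.0]
ft_force: [-3.7, -0.1, 5.6]
opening: 0.0224
```

>>> carry_out(
  motion=[
    {"xyz": [6,0.8,0],"turn": [0,0,0],"grip": -0.8},
    {"xyz": [12,1.7,0.3],"turn": [0,0,0],"grip": -0.8},
    {"xyz": [18,2.7,0.3],"turn": [0,0,0],"grip": -0.8},
    {"xyz": [24,3.8,0.3],"turn": [0,0,0],"grip": -0.8},
    {"xyz": [30,4.8,0.3],"turn": [0,0,0],"grip": -0.8},
    {"xyz": [36,5.9,0.3],"turn": [0,0,0],"grip": -0.8},
    {"xyz": [42,7,0.3],"turn": [0,0,0],"grip": -0.8},
    {"xyz": [48,8,0.3],"turn": [0,0,0],"grip": -0.8},
    {"xyz": [53,9,0.3],"turn": [0,0,0],"grip": -0.8},
    {"xyz": [58,9.8,0.3],"turn": [0,0,0],"grip": -0.8},
  ],
)

```text
clock: 16.0
position: [0.5759, 0.2365, 0.19]
tcp_rot: [-0.0, 0.616, 0.788, -0.0]
ft_force: [-3.4, 0.3, 4.4]
opening: 0.022
```

Run:
```python
from h import *
for i in range(2): c=cam("wrist");o=robot.get_obs();print(o["position"]*1000,o["ft_force"])
im=c["im"];cv2.imwrite("pics/w6.png",cv2.resize(im[60:340,120:420,::-1],None,fx=2,fy=2))
```

```text
[576.48790706 236.53940063 190.05110227] [-2.20698311 -1.03514491  4.41136464]
[576.35900636 236.50362283 190.08724428] [-1.8185769  -0.77299251  4.05897323]
```

View pics/w6.png

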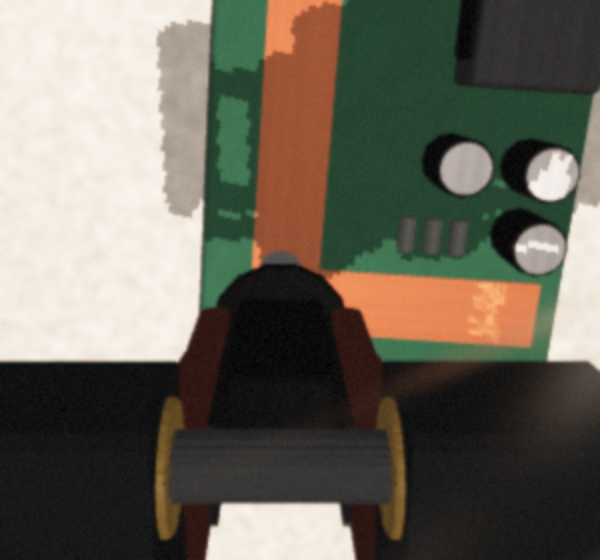

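Run:
```python
from h import *
c=cam("wrist");o=robot.get_obs();print(o["position"]*1000,o["ft_force"])
f=lambda L:np.array(L,float)/2+[120,60]
print((on(c,f([(540,285),(533,347),(360,272),(361,338),(262,100),(334,100)]),.035)*1000).round(1))
```

```text
[576.28660547 236.49992117 190.14762823] [-1.21329592 -0.63928664  4.96675608]
[[560.1 328.3  35. ]
 [583.5 333.7  35. ]
 [571.1 263.8  35. ]
 [595.3 270.9  35. ]
 [520.8 215.4  35. ]
 [515.  239.   35. ]]
```

Copper re-measured in contact: short-leg end (571.8,331), short-leg midline (583.2,267.4) and long-leg midline (517.9,227.2). All three are within 1 mm of plan. I'll carry on to the corner and round it.

>>> carry_out(
  motion=[
    {"xyz": [6,1.2,0],"turn": [0,0,0],"grip": -0.8},
    {"xyz": [11,2.3,0],"turn": [0,0,0],"grip": -0.8},
    {"xyz": [11.5,2.5,0],"turn": [0,0,0],"grip": -0.8},
    {"xyz": [11.5,2.7,0],"turn": [0,0,0],"grip": -0.8},
    {"xyz": [11,6,0],"turn": [0,0,0],"grip": -0.8},
    {"xyz": [10,11,0],"turn": [0,0,0],"grip": -0.8},
    {"xyz": [9,16.5,0],"turn": [0,0,0],"grip": -0.8},
    {"xyz": [8,22,0],"turn": [0,0,0],"grip": -0.8},
  ],
)

```text
clock: 17.15
position: [0.5839, 0.2587, 0.1902]
tcp_rot: [0.0, 0.616, 0.788, 0.0]
ft_force: [0.9, -2.3, 4.3]
opening: 0.0216
```

>>> carry_out(
  motion=[
    {"xyz": [-1,6,-0.2],"turn": [0,0,0],"grip": -0.8},
    {"xyz": [-2,12,-0.3],"turn": [0,0,0],"grip": -0.8},
    {"xyz": [-3,18,-0.3],"turn": [0,0,0],"grip": -0.8},
    {"xyz": [-4,24,-0.3],"turn": [0,0,0],"grip": -0.8},
    {"xyz": [-5,30,-0.3],"turn": [0,0,0],"grip": -0.8},
    {"xyz": [-6,36,-0.3],"turn": [0,0,0],"grip": -0.8},
    {"xyz": [-7,42,-0.3],"turn": [0,0,0],"grip": -0.8},
    {"xyz": [-8,48,-0.3],"turn": [0,0,0],"grip": -0.8},
    {"xyz": [-9,54,-0.3],"turn": [0,0,0],"grip": -0.8},
    {"xyz": [-9.8,58,-0.3],"turn": [0,0,0],"grip": -0.8},
  ],
)

```text
clock: 18.4
position: [0.5736, 0.3169, 0.1896]
tcp_rot: [-0.0, 0.615, 0.788, 0.0]
ft_force: [0.7, -3.2, 5.9]
opening: 0.0219
```

>>> carry_out(
  motion=[
    {"xyz": [0,1,0],"turn": [0,0,0],"grip": -0.8},
    {"xyz": [0,1,0],"turn": [0,0,0],"grip": -0.8},
    {"xyz": [0,1,0],"turn": [0,0,0],"grip": -0.8},
  ],
)

```text
clock: 18.77
position: [0.5735, 0.3176, 0.1897]
tcp_rot: [-0.0, 0.616, 0.788, 0.0]
ft_force: [-0.4, -2.8, 5.6]
opening: 0.022
```

>>> carry_out(
  motion=[
    {"xyz": [0,1,0],"turn": [0,0,0],"grip": -0.8},
    {"xyz": [0,1,0],"turn": [0,0,0],"grip": -0.8},
    {"xyz": [0,1,25],"turn": [0,0,0],"grip": -0.8},
    {"xyz": [0,1,75],"turn": [0,0,0],"grip": -0.8},
    {"xyz": [-5,-30,105],"turn": [0,0,0],"grip": -0.8},
    {"xyz": [-17,-85,107],"turn": [0,0,0],"grip": -0.8},
    {"xyz": [-30,-140,107],"turn": [0,0,0],"grip": -0.8},
    {"xyz": [-43,-195,107],"turn": [0,0,0],"grip": -0.8},
    {"xyz": [-56,-250,107],"turn": [0,0,0],"grip": -0.8},
    {"xyz": [-68,-287,107],"turn": [0,0,0],"grip": -0.8},
  ],
)

```text
clock: 20.02
position: [0.5048, 0.0287, 0.2961]
tcp_rot: [-0.0, 0.616, 0.788, 0.0]
ft_force: [0.0, 0.6, -2.1]
opening: 0.022
```

>>> carry_out(
  motion=[
    {"xyz": [0,0,-30],"turn": [0,0,0],"grip": -0.8},
    {"xyz": [0,0,-48],"turn": [0,0,0],"grip": -0.8},
    {"xyz": [0,0,-48],"turn": [0,0,0],"grip": -0.8},
    {"xyz": [0,0,-48],"turn": [0,0,0],"grip": -0.8},
  ],
)

```text
clock: 20.52
position: [0.5061, 0.031, 0.249]
tcp_rot: [0.0, 0.615, 0.788, 0.0]
ft_force: [-0.5, -0.4, -0.7]
opening: 0.0218
```

Run:
```python
from h import *
for i in range(3): c=cam("wrist");o=robot.get_obs();print(o["position"]*1000,o["ft_force"])
im=c["im"];cv2.imwrite("pics/w7.png",cv2.resize(im[60:340,120:420,::-1],None,fx=2,fy=2))
```

```text
[506.22281996  30.9278669  249.26019551] [ 0.25508002 -0.01223483 -0.53273491]
[506.27805983  30.78816473 249.39431117] [-0.26357808 -0.25672999 -0.77438291]
[506.23724318  30.76637549 249.41324774] [-0.64514982 -0.44574342 -0.9294828 ]
```

View pics/w7.png

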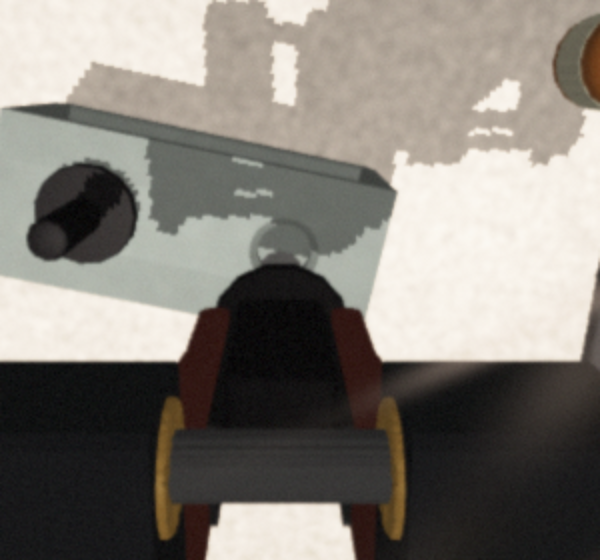

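Run:
```python
from h import *
c=cam("wrist");o=robot.get_obs();print(o["position"]*1000)
f=lambda L:np.array(L,float)/2+[120,60]
print((on(c,f([(284,253),(250,253),(318,253),(284,220)]),.075)*1000).round(1))
```

```text
[506.15682578  30.64041811 249.3304072 ]
[[505.4  31.1  75. ]
 [508.6  18.4  75. ]
 [502.3  43.9  75. ]
 [492.8  28.   75. ]]
```

The hole centre is at (505.4,31.1) and the tool is within 1 mm of it. I'll insert.

>>> carry_out(
  motion=[
    {"xyz": [-1,0,-10],"turn": [0,0,0],"grip": -0.8},
    {"xyz": [-1,0,-18],"turn": [0,0,0],"grip": -0.8},
    {"xyz": [-1,0,-26],"turn": [0,0,0],"grip": -0.8},
    {"xyz": [-1,0,-36],"turn": [0,0,0],"grip": -0.8},
    {"xyz": [-1,0,-48],"turn": [0,0,0],"grip": -0.8},
    {"xyz": [-1,0,-60],"turn": [0,0,0],"grip": -0.8},
    {"xyz": [-1,0,-70],"turn": [0,0,0],"grip": -0.8},
    {"xyz": [-1,0,-76],"turn": [0,0,0],"grip": -0.8},
    {"xyz": [-1,0,-78],"turn": [0,0,0],"grip": -0.8},
    {"xyz": [-1,0,-78],"turn": [0,0,0],"grip": -0.8},
  ],
)

```text
clock: 21.98
position: [0.5049, 0.0304, 0.1707]
tcp_rot: [0.0, 0.616, 0.788, 0.0]
ft_force: [1.0, -0.4, -1.1]
opening: 0.0218
```

Inserted freely, with the collar within about 1 mm of the plate. Releasing and rising.

>>> carry_out(
  motion=[
    {"xyz": [0,0,0],"turn": [0,0,0],"grip": 0.1},
    {"xyz": [0,0,0],"turn": [0,0,0],"grip": 0.1},
    {"xyz": [0,0,0],"turn": [0,0,0],"grip": 0.1},
    {"xyz": [0,0,0],"turn": [0,0,0],"grip": 0.1},
    {"xyz": [0,0,20],"turn": [0,0,0],"grip": 0.1},
    {"xyz": [0,0,70],"turn": [0,0,0],"grip": 0.1},
    {"xyz": [0,0,130],"turn": [0,0,0],"grip": 0.1},
    {"xyz": [-20,-40,150],"turn": [0,0,0],"grip": 0.1},
    {"xyz": [-20,-90,150],"turn": [0,0,0],"grip": 0.1},
    {"xyz": [-20,-110,150],"turn": [0,0,0],"grip": 0.1},
  ],
)

```text
clock: 23.22
position: [0.4842, -0.0825, 0.3214]
tcp_rot: [0.001, 0.617, 0.787, 0.0]
ft_force: [0.8, -0.3, -0.5]
opening: 0.0483
```

Run:
```python
from h import *
print(robot.get_obs()["position"],robot.get_obs()["opening"])
c=cam("wrist")
s=cam("side")["im"][100:340,90:400];w=c["im"]
a=cv2.resize(s,(496,384));cv2.imwrite("pics/fin.png",cv2.resize(np.hstack([w,a])[:,:,::-1],(800,305),interpolation=cv2.INTER_AREA))
```

```text
[ 0.48420884 -0.08253513  0.32135583] 0.04832280295113672
```

View pics/fin.png

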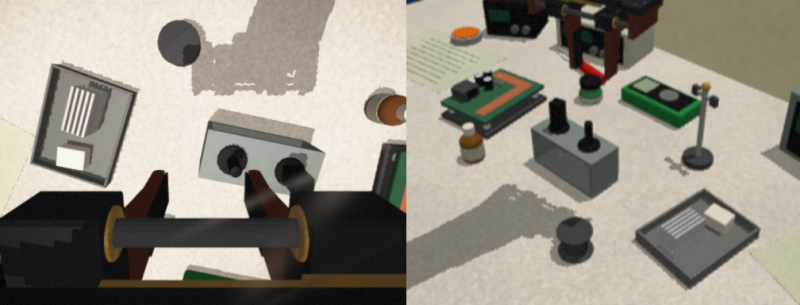

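The heat sink stands upright in the tray, clear of the relay. Both tools hang in the holder with their collars down, and the bystanders haven't moved. Handing in.

```bash
python3 -c "
from workcell import robot
print(robot.finish_job())"
```

```text
the job is handed in; nothing more can be done
None
```

The job is done and handed in at about 23 s on the robot's clock; no verdict was reported.

- **Heat sink:** it stands upright in the empty half of the tray, and the last picture shows it clear of the relay. When I set it down it pressed the tray floor with about 28 N for a moment, while still in the fingers, before I eased off and let go.
- **Stroke:** I rubbed the track in one pass without lifting, from the start, round the corner to the end. At each stop the board was 4.8–5.5 mm down, with 4–6 N at the wrist. I checked the foot's place at the start and just before the corner. It was within about 1.5 mm of the centre line, and I corrected the start before pressing. The end point came out within about 1 mm.
- **Burnisher:** it is back in its free hole. It was released about 1 mm above its seat, so it should have dropped that last bit. The last pictures show it upright with the collar down on the plate, though they are too coarse to confirm the last millimetre.
- **Everything else:** the pick and the other things look unmoved in the last pictures.

The scene and wrist cameras put the board about 2 mm apart, within their stated calibration, so I used the average. The copper measured again during the stroke agreed with that to within 1 mm.

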